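Find the spacer's blind hole and hold it hole-up

TASK

The plain aluminium cube on the shelf is a spacer with a blind hole in one of its four upright sides; find by eye or by feel which side it is, and turn the spacer over so that the hole faces straight up, ready for someone to drop an eyepiece into it. Finish while holding it still in the gripper like that, about 10 cm up in the air straight over the middle of the round cork mat, which will catch anything that slips: do not put it down or let go. Leave the eyepiece, eyecup, sight tube and thumbscrew standing where they are.

Things in the scene. Friction and masses are not known exactly. Their poses are not given: they have to be found in the camera images.
- spacer_center (a point): centre of the spacer: a bare aluminium cube, 50 mm along each edge, about 0.25 kg (0.18 to 0.34), all its outer faces plain and flat but one. That face has a blind round hole of 30 mm diameter, 35 mm deep, in its middle. The x axis here points from the centre straight out through the mouth of the hole (level at the start, in any compass direction); at the start z is up. It starts lying on the shelf with this point 25 mm above the shelf's top.
- spacer: the same spacer; its origin lies 25 mm below the centre along its own z axis, axes as at spacer_center
- spacer_mouth (a point): centre of the mouth of the spacer's blind hole, on its face, 25 mm from the spacer's centre along its x axis
- shelf: fixed worn teak shelf board lying on the bench, 340 mm (x) by 900 mm (y), 20 mm thick; origin at the centre of its underside, on the bench, so its top is 20 mm above the origin and at world height 0.020 m
- cork_mat: round cork mat fixed on the shelf with a small red dot in its middle, 100 mm across, 5 mm thick, to the left or right of the spacer; origin at the centre of its underside, on the shelf's top
- eyepiece_mid (a point): vintage brass eyepiece standing upright, 42 mm across, 52 mm tall; bystander, loose on the shelf; this point is on its axis half-way up, z up along the axis
- eyecup_mid (a point): black ebonite eyecup standing mouth-up, 52 mm across its rim, 32 mm tall; bystander, loose on the shelf; this point is on its axis half-way up, z up along the axis
- sight_tube_mid (a point): silver collimation sight tube standing on end, 34 mm outside diameter, 58 mm tall; bystander, loose on the shelf; this point is on its axis half-way up, z up along the axis
- thumbscrew_mid (a point): nickel thumbscrew standing on its 32 mm head, stem up, 34 mm tall; bystander, loose on the shelf; this point is on its axis half-way up, z up along the axis
- eyepiece: the eyepiece as a whole; origin at the centre of its underside
- eyecup: the eyecup as a whole; origin at the centre of its underside
- sight_tube: the sight tube as a whole; origin at the centre of its underside
- thumbscrew: the thumbscrew as a whole; origin at the centre of its underside

How it is judged:
At the end, for the whole second after the job is handed in: Spacer gripped (over 2 N), hole up within 0.2 rad of vertical, its centre 0.11 to 0.25 m above the bench and within 30 mm of the cork mat's middle from above, still (under 0.03 m/s, 0.2 rad/s), touching nothing else; bystanders within 20 mm of their starts, upright within 0.3 rad (angle between spacer_center's own x axis and vertical below 0.2 rad and height (world z) of spacer_center between 0.11 and 0.25 m and horizontal distance between spacer_center and cork_mat below 0.03 m and contact force between spacer and the fingers above 2 N and linear speed of spacer below 0.03 m/s and angular speed of spacer below 0.2 rad/s and contact force between spacer and shelf below 0.1 N and contact force between spacer and cork_mat below 0.1 N and contact force between spacer and eyepiece below 0.1 N and contact force between spacer and eyecup below 0.1 N and contact force between spacer and sight_tube below 0.1 N and contact force between spacer and thumbscrew below 0.1 N and distance of each of eyepiece_mid, eyecup_mid, sight_tube_mid, thumbscrew_mid from where it was at the start of the episode below 0.02 m and angle between each of eyepiece_mid, eyecup_mid, sight_tube_mid, thumbscrew_mid's own z axis and vertical below 0.3 rad); the arm keeps its last pose, push and grip.
It fails at once if the eyepiece is displaced by more than 20 mm or tipped over (distance of eyepiece_mid from where it was at the start of the episode above 0.02 m or angle between eyepiece_mid's own z axis and vertical above 0.5 rad).
It fails at once if the eyecup is displaced by more than 20 mm or tipped over (distance of eyecup_mid from where it was at the start of the episode above 0.02 m or angle between eyecup_mid's own z axis and vertical above 0.5 rad).
It fails at once if the sight tube is displaced by more than 20 mm or tipped over (distance of sight_tube_mid from where it was at the start of the episode above 0.02 m or angle between sight_tube_mid's own z axis and vertical above 0.5 rad).
It fails at once if the thumbscrew is displaced by more than 20 mm or tipped over (distance of thumbscrew_mid from where it was at the start of the episode above 0.02 m or angle between thumbscrew_mid's own z axis and vertical above 0.5 rad).
It also fails if it takes over 38 s, if anything falls off the work surface, if the arm or the gripper's body presses on something with over 40 N, if the wrist force passes 120 N, or if a joint passes its speed limit or range.

ROBOT

A 6-joint arm with a two-finger parallel gripper is mounted at the origin on the work surface. World frame = base frame: x ahead of the robot, y to its left, z up, the work surface at z = 0. Lengths are in m, angles in rad, forces in N, time in s.
With the tool pointing down it reaches from about 0.3 to 0.775 m from the base axis. Payload 14.6 kg.
Tool frame: the origin (TCP) lies between the finger pads; the fingertips stand 17 mm ahead of it and the grasp point (between the pads) lies 2 mm behind it (robot.tip_reach is the distance from the TCP to the fingertips, in m); z points along the fingers, y is the line along which they close (so a half turn about z gives the same grasp; the last joint's range is limited). The gripper opens to 94 mm and grips with 3 to 60 N. Pads are 16 mm wide; open, the fingers measure 119 mm over their backs; the gripper's body (75 mm by 177 mm) begins 78 mm behind the grasp point.
Start: joints at [1.168, 0.3, 1.521, -0, 1.321, -0.067], TCP at [0.181, 0.519, 0.222] pointing down, gripper open.
Joint ranges: [-3.03, 3.03], [-0.79, 2.21], [0.23, 2.52], [-1.04, 4.18], [0, 3.07], [-2.55, 2.55]. Speed limits (rad/s): [2.22, 2.22, 2.57, 3.14, 3.14, 3.14].

INTERFACE

Orientations are given as a rotation vector (axis times angle).
In Python, from cell import status, eyes, job_done, robot gives the robot as it stands.
- The arm moves only by the tool arm_command, never from a script. Its argument "increments" is a list that holds one entry, the list of rows, each a list of 7 numbers: the finger opening in m, from 0 to 0.094, then the shift along the tool's x, y, z in m, then the turn, a rotation vector about the tool's x, y, z in rad. In form: [[[fingers, dx, dy, dz, rx, ry, rz], ...]]. A call has 1 to 8 rows; each row shifts and turns the commanded pose from where the row before left it, along the tool's axes as they then stand; what a row does not reach is not made up. A row lasts 1/12 s, in which the tool goes at most 41.7 mm and 7.16 degrees, less where a joint would pass 70% of its speed; a pose out of reach is approached as far as the arm can. A call with a gripper value outside its range is refused whole. The fingers move at their own pace and stop on an object; "squeeze" is the grip in N (left out, the last holds). Time passes only in rows, so rows that do not move let the fingers close. It gives the time, the measured TCP pose, the force, the opening and the grip force at its end, in the units of the state.
- status.state(): the state, without advancing time (a new reading comes with each control period).
- eyes.capture(name): name is "side" or "top"; returns a dict with "pixels" (400x640x3 uint8, red, green, blue), "vertical_fov" (degrees; the focal length in pixels is half the picture's height over the tangent of half this angle, whatever the lens; pixels are square), "cx", "cy" (the principal point, pixels), "k1" (the pictures are not rectified: a ray, as slopes to the right and down, at radius r is drawn at 1 + k1 r^2 times it, then the intrinsics apply), "rvec" (rotation vector, rad) and "tvec" (3), from world to camera coordinates, as OpenCV has them. Camera axes: x right, y down, z forward; pixel columns grow to the right and rows downward; lengths in m; the calibration is good to about 2 mm. A picture is of the moment at which its call begins. There is no depth.
- job_done(): hands the job in; it is judged then, once.
The state is a dict: "clock": time; "qpos": joint angles; "dq": joint speeds; "effort": joint torques, N m; "position": TCP position; "orientation": TCP orientation; "force": force on the tool from outside, world axes, zero at the start; "torque": the same for the moment, N m; "width": finger opening in m; "gripper_force": force on a finger pad.
Only numpy, scipy, OpenCV 4.12 (cv2) and the standard library are available. Lean on these libraries where they do the work, as an engineer would, in place of code of your own. Each camera call takes 0.05 s, during which the arm holds its last target. There are 200 camera calls.

## Working session

There is one attempt and no reset: what is moved stays moved. The work goes in short steps, Python scripts to look and compute and a tool call to move; the robot and the scene stay as the last step left them, time stands still between calls to the robot, and variables do not carry over. Pictures are saved under pics/ and viewed, at most 10 in all, crops included, and the job is handed in when it is done.

Besides the shell and the picture viewer there is one more tool, called after ">>>" in YAML: its name, and indented under it one key for each argument. arm_command: Moves the arm, as the interface text tells. Its arguments: {"type":"object","properties":{"increments":{"type":"array","items":{"type":"array","items":{"type":"array","items":{"type":"number"}}}},"squeeze":{"type":"number"}},"required":["increments"]}

```bash
mkdir -p pics; ls
cat > h.py <<'E'
import numpy as np,cv2
from cell import status,eyes,job_done,robot
def cam(n,save=None):
    c=eyes.capture(n)
    if save: cv2.imwrite('pics/'+save,c['pixels'][:,:,::-1])
    return c
def ray(c,u,v):
    f=200/np.tan(np.radians(c['vertical_fov'])/2)
    d=np.array([(u-c['cx'])/f,(v-c['cy'])/f]);p=d.copy()
    for _ in range(30): p=d/(1+c['k1']*(p@p))
    R=cv2.Rodrigues(np.array(c['rvec'],float))[0];t=np.array(c['tvec'],float).ravel()
    return -R.T@t,R.T@np.array([p[0],p[1],1])
def atz(c,u,v,z):
    o,d=ray(c,u,v);return o+d*(z-o[2])/d[2]
def tri(a,b):
    (o1,d1),(o2,d2)=a,b
    s=np.linalg.lstsq(np.c_[d1,-d2],o2-o1,rcond=None)[0]
    p,q=o1+s[0]*d1,o2+s[1]*d2
    return (p+q)/2,np.linalg.norm(p-q)
def proj(c,P):
    f=200/np.tan(np.radians(c['vertical_fov'])/2)
    R=cv2.Rodrigues(np.array(c['rvec'],float))[0];q=R@np.array(P)+np.array(c['tvec'],float).ravel()
    s=q[:2]/q[2];s=s*(1+c['k1']*(s@s));return s*f+[c['cx'],c['cy']]
E
python3 - <<'E'
from h import *
for n in('side','top'):
    c=cam(n,n+'1.png');print(n,c['vertical_fov'],c['cx'],c['cy'],c['k1'],ray(c,320,200))
print(status.state())
E
```

```text
pics
side 53.508994986408844 313.8997409082323 200.83510076221216 -0.088671493706862 (array([ 0.28759237, -0.71687298,  0.55196795]), array([ 0.26917396,  0.79941051, -0.53733519]))
top 45.73961280216934 331.6685334153766 204.71323211529332 -0.03918941386562108 (array([ 0.38835755, -0.00200843,  1.31309852]), array([ 0.11620332,  0.03272134, -0.99304105]))
{'clock': 0.1, 'qpos': array([ 1.16834666e+00,  3.00442480e-01,  1.52148987e+00,  1.11021258e-05,
        1.32069625e+00, -6.66146306e-02]), 'dq': array([-0.0010702 , -0.00070777, -0.00270662, -0.00090748,  0.00069736,
       -0.00056301]), 'effort': array([ 3.28467686e-04, -5.32638180e+01, -3.53286767e+01,  7.09886360e-02,
        2.34214577e-02, -5.71043961e-05]), 'position': array([0.1811838, 0.5190822, 0.2219406]), 'orientation': array([-5.25015087e-01, -3.09715721e+00,  1.57865936e-03]), 'force': array([-0.56532339, -0.74130846,  0.24310054]), 'torque': array([0.01287732, 0.02604238, 0.03994464]), 'gripper_force': 0.0, 'width': 0.09379133088731047}
```

View pics/side1.png

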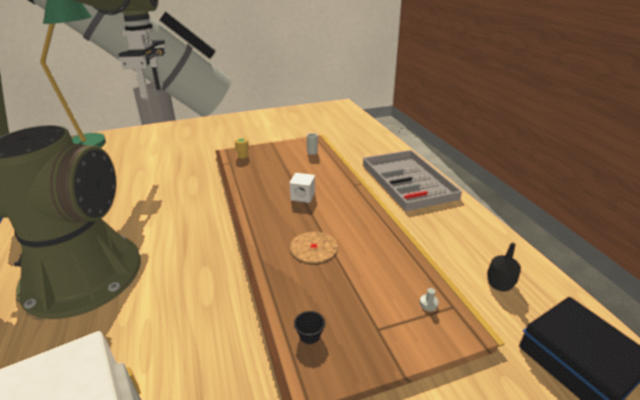

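View pics/top1.png

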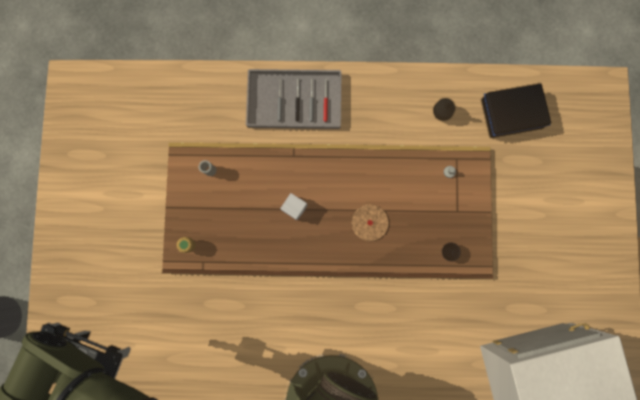

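The side view shows the cube at (302,188) with a dark mark on its near face, and the mat's dot at (313,246). In the top view the cube is at (293,206) and the dot at (370,223). I'll enlarge both crops next.

Run:
```python
from h import *
a=cv2.imread('pics/side1.png')[165:210,275:330];b=cv2.imread('pics/top1.png')[185:230,268:323]
cv2.imwrite('pics/z.png',np.hstack([cv2.resize(x,(385,315),interpolation=cv2.INTER_CUBIC) for x in(a,b)]))
s,t=cam('side'),cam('top')
print('dot',tri(ray(s,313.5,246),ray(t,370,223)))
# cube top face from top view threshold
im=t['pixels'].astype(int)[185:230,268:323]
m=((im.min(2)>120)&(im.max(2)-im.min(2)<40)).astype(np.uint8)
k=cv2.findContours(m,0,2)[0];k=max(k,key=cv2.contourArea)
r=cv2.minAreaRect(k);bx=cv2.boxPoints(r)+[268,185]
print(r);print([atz(t,*p,.07).round(4) for p in bx], atz(t,*bx.mean(0),.07))
```

```text
dot (array([ 0.47968051, -0.09716806,  0.02433985]), np.float64(0.002920249495091705))
((24.961536407470703, 20.80769157409668), (19.137157440185547, 19.137157440185547), 33.690067291259766)
[array([0.5097, 0.1449, 0.07  ]), array([0.5525, 0.1179, 0.07  ]), array([0.5249, 0.0751, 0.07  ]), array([0.4823, 0.1021, 0.07  ])] [0.51729635 0.11000587 0.07      ]
```

View pics/z.png

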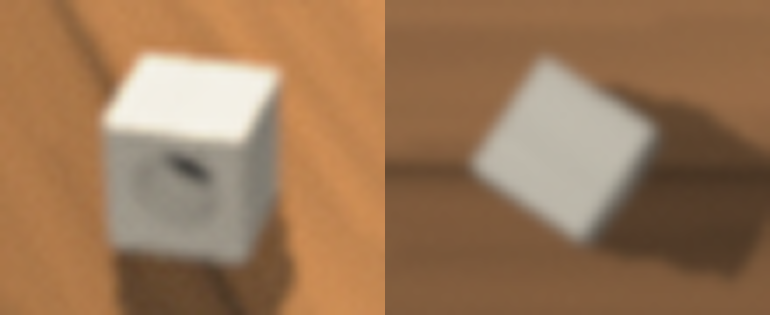

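The hole is on the side-camera-facing side: the outward normal is about (-0.56,-0.83), azimuth about -124°. Cube centre is about (0.517,0.110) and the mat's middle about (0.480,-0.097).

Run:
```python
from h import *
print(type(robot)); print({k:getattr(robot,k) for k in dir(robot) if not k.startswith('_')})
s,t=cam('side'),cam('top')
# top corners clicked in the side crop and top crop
S=lambda u,v:(275+u/7-.4,165+v/7-.4); T=lambda u,v:(268+(u-385)/7-.4,185+v/7-.4)
for a,b in [((105,122),(470,160)),((245,140),(582,242)),((282,68),(660,130)),((140,52),(545,55))]:
    print(a,b,[ (x.round(4) if hasattr(x,'round') else x) for x in tri(ray(s,*S(*a)),ray(t,*T(*b)))])
for b in ((545,55),(660,130),(582,242),(470,160)):
    p=atz(t,*T(*b),.07);print(p.round(4),proj(s,p))
```

```text
<class 'host.Robot'>
{'Unreachable': <class 'cell.Unreachable'>, 'tip_reach': 0.017}
(105, 122) (470, 160) [array([0.5062, 0.1498, 0.0415]), np.float64(0.0182)]
(245, 140) (582, 242) [array([0.5077, 0.0961, 0.0592]), np.float64(0.0513)]
(282, 68) (660, 130) [array([0.5305, 0.0694, 0.0988]), np.float64(0.0181)]
(140, 52) (545, 55) [array([0.5277, 0.1203, 0.0851]), np.float64(0.0466)]
[0.5527 0.1175 0.07  ] [313.85755429 174.66284163]
[0.5249 0.0734 0.07  ] [308.54478029 184.88045275]
[0.4821 0.1018 0.07  ] [288.31787808 182.28809929]
[0.5124 0.1448 0.07  ] [295.46741661 172.34617248]
```

```bash
cat >> h.py <<'E'
from scipy.spatial.transform import Rotation as Ro
def pose(az,tilt,p):   # tool x horizontally at az; tool z tilted from down toward az (rad)
    a=np.radians(az);t=np.radians(tilt);u=np.array([np.cos(a),np.sin(a),0]);k=np.array([0,0,1])
    z=-np.cos(t)*k+np.sin(t)*u;x=np.cos(t)*u+np.sin(t)*k
    return np.array(p,float),Ro.from_matrix(np.c_[x,np.cross(z,x),z])
def plan(P,R,n,w,st=None):
    s=status.state();p0,r0=(s['position'],Ro.from_rotvec(s['orientation'])) if st is None else st
    w3=(r0.inv()*R).as_rotvec()
    print('dist',np.linalg.norm(P-p0).round(3),'ang',np.linalg.norm(w3).round(3),'clock',s['clock'],'minrows',max(np.linalg.norm(P-p0)/.0417,np.linalg.norm(w3)/.125))
    for i in range(n):
        r=r0*Ro.from_rotvec(w3*i/n)
        print([w]+[round(float(v),3) for v in [*r.inv().apply((P-p0)/n),*(w3/n)]],end=',\n' if i%8==7 else ', ')
E
python3 - <<'E'
from h import *
C=np.array([.518,.1095,.05])
P,R=pose(56.3,0,C+[0,0,.15]);plan(P,R,16,.094)
E
```

```text
dist 0.531 ang 1.823 clock 0.3 minrows 14.585399189255257
[0.094, -0.028, -0.017, 0.001, -0.0, 0.0, 0.114], [0.094, -0.03, -0.014, 0.001, -0.0, 0.0, 0.114], [0.094, -0.031, -0.01, 0.001, -0.0, 0.0, 0.114], [0.094, -0.032, -0.007, 0.001, -0.0, 0.0, 0.114], [0.094, -0.033, -0.003, 0.001, -0.0, 0.0, 0.114], [0.094, -0.033, 0.001, 0.001, -0.0, 0.0, 0.114], [0.094, -0.033, 0.005, 0.001, -0.0, 0.0, 0.114], [0.094, -0.032, 0.008, 0.001, -0.0, 0.0, 0.114],
[0.094, -0.031, 0.012, 0.001, -0.0, 0.0, 0.114], [0.094, -0.029, 0.015, 0.001, -0.0, 0.0, 0.114], [0.094, -0.027, 0.019, 0.001, -0.0, 0.0, 0.114], [0.094, -0.025, 0.022, 0.001, -0.0, 0.0, 0.114], [0.094, -0.023, 0.024, 0.001, -0.0, 0.0, 0.114], [0.094, -0.02, 0.027, 0.001, -0.0, 0.0, 0.114], [0.094, -0.017, 0.029, 0.001, -0.0, 0.0, 0.114], [0.094, -0.013, 0.03, 0.001, -0.0, 0.0, 0.114],
```

>>> arm_command:
  increments:
    - [[0.094,-0.028,-0.017,0.001,0,0,0.114],[0.094,-0.03,-0.014,0.001,0,0,0.114],[0.094,-0.031,-0.01,0.001,0,0,0.114],[0.094,-0.032,-0.007,0.001,0,0,0.114],[0.094,-0.033,-0.003,0.001,0,0,0.114],[0.094,-0.033,0.001,0.001,0,0,0.114],[0.094,-0.033,0.005,0.001,0,0,0.114],[0.094,-0.032,0.008,0.001,0,0,0.114]]
  squeeze: 25

```text
clock: 0.97
position: [0.3497, 0.3144, 0.2145]
orientation: [1.842, 2.545, 0.0]
force: [0.2, -0.3, 0.5]
width: 0.094
gripper_force: 0.0
```

>>> arm_command:
  increments:
    - [[0.094,-0.031,0.012,0.001,0,0,0.114],[0.094,-0.029,0.015,0.001,0,0,0.114],[0.094,-0.027,0.019,0.001,0,0,0.114],[0.094,-0.025,0.022,0.001,0,0,0.114],[0.094,-0.023,0.024,0.001,0,0,0.114],[0.094,-0.02,0.027,0.001,0,0,0.114],[0.094,-0.017,0.029,0.001,0,0,0.114],[0.094,-0.013,0.03,0.001,0,0,0.114]]

```text
clock: 1.63
position: [0.5186, 0.1094, 0.2064]
orientation: [2.775, 1.473, 0.0]
force: [0.1, 0.1, 0.7]
width: 0.0938
gripper_force: 0.0
```

Run:
```python
from h import *
C=np.array([.518,.1095,.05])
P,R=pose(56.3,30,C);z=R.as_matrix()[:,2]
s=status.state();print(s['position'],s['qpos'].round(2))
plan(P-.1*z,R,8,.094)
c=cam('side','s2.png');cv2.imwrite('pics/s2z.png',cv2.resize(c['pixels'][60:220,200:420,::-1],(770,560)))
```

```text
[0.51856996 0.10940574 0.20644239] [ 0.14  0.27  1.6  -0.    1.27  0.73]
dist 0.086 ang 0.524 clock 1.6333 minrows 4.18838147790392
[0.094, -0.006, -0.0, 0.009, 0.0, 0.065, -0.001], [0.094, -0.007, -0.0, 0.008, 0.0, 0.065, -0.001], [0.094, -0.007, -0.0, 0.008, 0.0, 0.065, -0.001], [0.094, -0.008, -0.0, 0.007, 0.0, 0.065, -0.001], [0.094, -0.008, -0.0, 0.007, 0.0, 0.065, -0.001], [0.094, -0.009, -0.0, 0.006, 0.0, 0.065, -0.001], [0.094, -0.009, -0.0, 0.006, 0.0, 0.065, -0.001], [0.094, -0.009, -0.0, 0.005, 0.0, 0.065, -0.001],
```

>>> arm_command:
  increments:
    - [[0.094,-0.006,0,0.009,0,0.065,-0.001],[0.094,-0.007,0,0.008,0,0.065,-0.001],[0.094,-0.007,0,0.008,0,0.065,-0.001],[0.094,-0.008,0,0.007,0,0.065,-0.001],[0.094,-0.008,0,0.007,0,0.065,-0.001],[0.094,-0.009,0,0.006,0,0.065,-0.001],[0.094,-0.009,0,0.006,0,0.065,-0.001],[0.094,-0.009,0,0.005,0,0.065,-0.001]]

```text
clock: 2.35
position: [0.4904, 0.0695, 0.1369]
orientation: [-2.482, -1.34, -0.667]
force: [0.6, 0.4, -0.0]
width: 0.094
gripper_force: 0.0
```

Run:
```python
from h import *
C=np.array([.518,.1095,.05])
P,R=pose(56.3,30,C)
s=status.state();print(s['position'],s['qpos'].round(2))
plan(P,R,6,.094)
c=cam('side');cv2.imwrite('pics/s3z.png',cv2.resize(c['pixels'][60:220,200:420,::-1],(770,560)))
```

```text
[0.49039884 0.06950618 0.13690235] [-0.17  0.17  1.99  0.64  0.86  0.01]
dist 0.1 ang 0.007 clock 2.35 minrows 2.3876690651660644
[0.094, -0.0, 0.0, 0.017, 0.0, 0.0, 0.001], [0.094, -0.0, 0.0, 0.017, 0.0, 0.0, 0.001], [0.094, -0.0, 0.0, 0.017, 0.0, 0.0, 0.001], [0.094, -0.0, 0.0, 0.017, 0.0, 0.0, 0.001], [0.094, -0.0, 0.0, 0.017, 0.0, 0.0, 0.001], [0.094, -0.0, 0.0, 0.017, 0.0, 0.0, 0.001],
```

View pics/s3z.png

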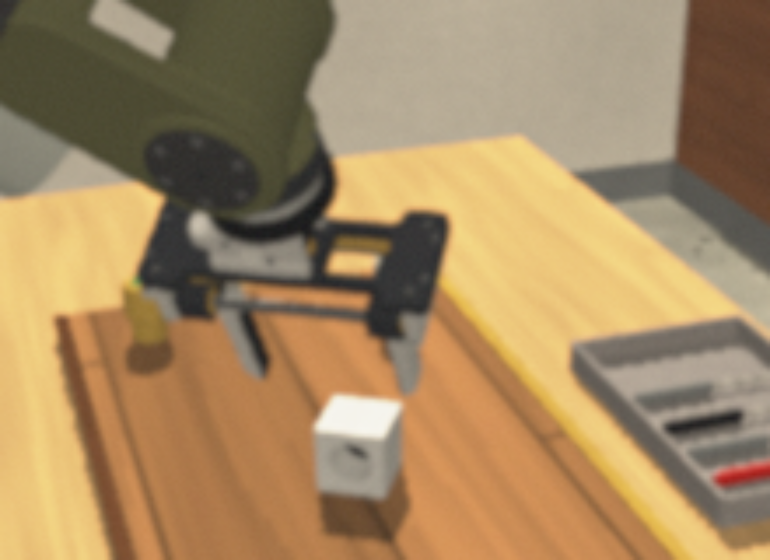

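The picture shows the open fingers straddling the cube from above, with tips near (255,375) and (405,390). The hole is clearly visible in the near face at (350,455). I'll check the projection, then approach.

Run:
```python
from h import *
c=cam('side')
P,R=pose(56.3,30,[.4904,.0695,.1369]);M=R.as_matrix()
for s in(-.05,.05,0): print((proj(c,P+.017*M[:,2]+s*M[:,1])-[200,60])*3.5)
```

```text
[263.44515589 366.1499643 ]
[406.69031509 383.1688852 ]
[334.10558446 374.51848334]
```

Projection agrees. Descend and close.

>>> arm_command:
  increments:
    - [[0.094,0,0,0.02,0,0,0.002],[0.094,0,0,0.02,0,0,0.002],[0.094,0,0,0.02,0,0,0.002],[0.094,0,0,0.02,0,0,0],[0.094,0,0,0.01,0,0,0],[0.094,0,0,0.01,0,0,0],[0.094,0,0,0,0,0,0]]

```text
clock: 3.03
position: [0.5179, 0.1121, 0.0493]
orientation: [-2.486, -1.333, -0.658]
force: [-0.2, -0.4, 0.1]
width: 0.0942
gripper_force: 0.0
```

>>> arm_command:
  increments:
    - [[0.04,0,0,0,0,0,0],[0.04,0,0,0,0,0,0],[0.04,0,0,0,0,0,0],[0.04,0,0,0,0,0,0],[0.04,0,0,0,0,0,0],[0.04,0,0,0,0,0,0],[0.04,0,0,0,0,0,0],[0.04,0,0,0,0,0,0]]

```text
clock: 3.7
position: [0.5182, 0.1111, 0.0504]
orientation: [-2.487, -1.332, -0.662]
force: [-0.3, -2.6, 3.0]
width: 0.0497
gripper_force: 25.0
```

>>> arm_command:
  increments:
    - [[0.04,0.005,0,-0.009,0,0,0],[0.04,0.013,0,-0.022,0,0,0],[0.04,0.013,0,-0.022,0,0,0],[0.04,0.013,0,-0.022,0,0,0],[0.04,0.013,0,-0.022,0,0,0],[0.04,0.013,0,-0.022,0,0,0],[0.04,0.005,0,-0.009,0,0,0],[0.04,0,0,0,0,0,0]]

```text
clock: 4.37
position: [0.5194, 0.1125, 0.2003]
orientation: [-2.486, -1.334, -0.665]
force: [-0.6, 0.0, -2.5]
width: 0.05
gripper_force: 25.0
```

Run:
```python
from h import *
s=status.state();print(s['position'],s['qpos'].round(2),s['gripper_force'],s['width'])
P,R=pose(168.5,0,[.475,-.096,.2]);plan(P,R,24,.04)
plan(*pose(168.5,-60,[.475,-.096,.14]),12,.04,(P,R))
```

```text
[0.5194399  0.11247664 0.20032515] [-0.07  0.13  1.86  0.56  0.95  0.23] 24.99329258571379 0.049963521135266954
dist 0.213 ang 2.001 clock 4.3667 minrows 16.009072152002183
[0.04, -0.007, 0.003, -0.004, 0.021, -0.014, -0.079], [0.04, -0.007, 0.003, -0.004, 0.021, -0.014, -0.079], [0.04, -0.008, 0.002, -0.004, 0.021, -0.014, -0.079], [0.04, -0.008, 0.001, -0.004, 0.021, -0.014, -0.079], [0.04, -0.008, 0.0, -0.004, 0.021, -0.014, -0.079], [0.04, -0.008, -0.0, -0.004, 0.021, -0.014, -0.079], [0.04, -0.008, -0.001, -0.004, 0.021, -0.014, -0.079], [0.04, -0.008, -0.002, -0.003, 0.021, -0.014, -0.079],
[0.04, -0.008, -0.002, -0.003, 0.021, -0.014, -0.079], [0.04, -0.008, -0.003, -0.003, 0.021, -0.014, -0.079], [0.04, -0.008, -0.004, -0.003, 0.021, -0.014, -0.079], [0.04, -0.007, -0.004, -0.003, 0.021, -0.014, -0.079], [0.04, -0.007, -0.005, -0.003, 0.021, -0.014, -0.079], [0.04, -0.007, -0.006, -0.002, 0.021, -0.014, -0.079], [0.04, -0.006, -0.006, -0.002, 0.021, -0.014, -0.079], [0.04, -0.006, -0.007, -0.002, 0.021, -0.014, -0.079],
[0.04, -0.005, -0.007, -0.002, 0.021, -0.014, -0.079], [
[... 294 characters left out ...]
9, -0.0, 0.021, -0.014, -0.079], [0.04, -0.001, -0.009, -0.0, 0.021, -0.014, -0.079],
dist 0.06 ang 1.047 clock 4.3667 minrows 8.377580409572783
[0.04, 0.0, 0.0, 0.005, -0.0, -0.087, 0.0], [0.04, 0.0, -0.0, 0.005, -0.0, -0.087, 0.0], [0.04, 0.001, 0.0, 0.005, -0.0, -0.087, 0.0], [0.04, 0.001, -0.0, 0.005, -0.0, -0.087, 0.0], [0.04, 0.002, -0.0, 0.005, -0.0, -0.087, 0.0], [0.04, 0.002, -0.0, 0.005, -0.0, -0.087, 0.0], [0.04, 0.003, -0.0, 0.004, -0.0, -0.087, 0.0], [0.04, 0.003, 0.0, 0.004, -0.0, -0.087, 0.0],
[0.04, 0.003, -0.0, 0.004, -0.0, -0.087, 0.0], [0.04, 0.004, 0.0, 0.004, -0.0, -0.087, 0.0], [0.04, 0.004, -0.0, 0.003, -0.0, -0.087, 0.0], [0.04, 0.004, -0.0, 0.003, -0.0, -0.087, 0.0],
```

>>> arm_command:
  increments:
    - [[0.04,-0.007,0.003,-0.004,0.021,-0.014,-0.079],[0.04,-0.007,0.003,-0.004,0.021,-0.014,-0.079],[0.04,-0.008,0.002,-0.004,0.021,-0.014,-0.079],[0.04,-0.008,0.001,-0.004,0.021,-0.014,-0.079],[0.04,-0.008,0,-0.004,0.021,-0.014,-0.079],[0.04,-0.008,0,-0.004,0.021,-0.014,-0.079],[0.04,-0.008,-0.001,-0.004,0.021,-0.014,-0.079],[0.04,-0.008,-0.002,-0.003,0.021,-0.014,-0.079]]
  squeeze: 30

```text
clock: 5.03
position: [0.5027, 0.0429, 0.1967]
orientation: [-1.975, -2.147, -0.494]
force: [-0.2, 0.4, -2.4]
width: 0.0499
gripper_force: 30.0
```

>>> arm_command:
  increments:
    - [[0.04,-0.008,-0.002,-0.003,0.021,-0.014,-0.079],[0.04,-0.008,-0.003,-0.003,0.021,-0.014,-0.079],[0.04,-0.008,-0.004,-0.003,0.021,-0.014,-0.079],[0.04,-0.007,-0.004,-0.003,0.021,-0.014,-0.079],[0.04,-0.007,-0.005,-0.003,0.021,-0.014,-0.079],[0.04,-0.007,-0.006,-0.002,0.021,-0.014,-0.079],[0.04,-0.006,-0.006,-0.002,0.021,-0.014,-0.079],[0.04,-0.006,-0.007,-0.002,0.021,-0.014,-0.079]]

```text
clock: 5.7
position: [0.488, -0.0279, 0.1958]
orientation: [-1.236, -2.766, -0.273]
force: [0.9, -0.5, -2.6]
width: 0.0496
gripper_force: 30.0
```

>>> arm_command:
  increments:
    - [[0.04,-0.005,-0.007,-0.002,0.021,-0.014,-0.079],[0.04,-0.005,-0.007,-0.001,0.021,-0.014,-0.079],[0.04,-0.004,-0.008,-0.001,0.021,-0.014,-0.079],[0.04,-0.003,-0.008,-0.001,0.021,-0.014,-0.079],[0.04,-0.003,-0.008,-0.001,0.021,-0.014,-0.079],[0.04,-0.002,-0.009,-0.001,0.021,-0.014,-0.079],[0.04,-0.001,-0.009,0,0.021,-0.014,-0.079],[0.04,-0.001,-0.009,0,0.021,-0.014,-0.079]]

```text
clock: 6.37
position: [0.4734, -0.0973, 0.195]
orientation: [-0.321, -3.119, -0.01]
force: [0.3, -0.0, -2.3]
width: 0.0501
gripper_force: 30.0
```

Run:
```python
from h import *
s=status.state();print(s['position'],s['qpos'].round(2),s['gripper_force'],s['width'])
plan(*pose(168.5,-60,[.475,-.096,.14]),16,.04)
```

```text
[ 0.47337529 -0.09727565  0.19503005] [-0.28  0.18  1.73  0.01  1.23 -1.65] 29.99224233906716 0.050126741416262444
dist 0.055 ang 1.054 clock 6.3667 minrows 8.433478175606417
[0.04, -0.0, 0.0, 0.003, 0.0, -0.066, -0.0], [0.04, 0.0, 0.0, 0.003, 0.0, -0.066, -0.0], [0.04, 0.0, 0.0, 0.003, 0.0, -0.066, -0.0], [0.04, 0.001, 0.0, 0.003, 0.0, -0.066, -0.0], [0.04, 0.001, 0.0, 0.003, 0.0, -0.066, -0.0], [0.04, 0.001, 0.0, 0.003, 0.0, -0.066, -0.0], [0.04, 0.001, 0.0, 0.003, 0.0, -0.066, -0.0], [0.04, 0.001, 0.0, 0.003, 0.0, -0.066, -0.0],
[0.04, 0.002, 0.0, 0.003, 0.0, -0.066, -0.0], [0.04, 0.002, 0.0, 0.003, 0.0, -0.066, -0.0], [0.04, 0.002, 0.0, 0.003, 0.0, -0.066, -0.0], [0.04, 0.002, 0.0, 0.003, 0.0, -0.066, -0.0], [0.04, 0.002, 0.0, 0.002, 0.0, -0.066, -0.0], [0.04, 0.003, 0.0, 0.002, 0.0, -0.066, -0.0], [0.04, 0.003, 0.0, 0.002, 0.0, -0.066, -0.0], [0.04, 0.003, 0.0, 0.002, 0.0, -0.066, -0.0],
```

>>> arm_command:
  increments:
    - [[0.04,0,0,0.003,0,-0.066,0],[0.04,0,0,0.003,0,-0.066,0],[0.04,0,0,0.003,0,-0.066,0],[0.04,0.001,0,0.003,0,-0.066,0],[0.04,0.001,0,0.003,0,-0.066,0],[0.04,0.001,0,0.003,0,-0.066,0],[0.04,0.001,0,0.003,0,-0.066,0],[0.04,0.001,0,0.003,0,-0.066,0]]

```text
clock: 7.03
position: [0.4738, -0.097, 0.1705]
orientation: [0.277, 2.605, -0.066]
force: [0.2, 0.8, -2.8]
width: 0.0498
gripper_force: 30.0
```

>>> arm_command:
  increments:
    - [[0.04,0.002,0,0.003,0,-0.066,0],[0.04,0.002,0,0.003,0,-0.066,0],[0.04,0.002,0,0.003,0,-0.066,0],[0.04,0.002,0,0.003,0,-0.066,0],[0.04,0.002,0,0.002,0,-0.066,0],[0.04,0.003,0,0.002,0,-0.066,0],[0.04,0.003,0,0.002,0,-0.066,0],[0.04,0.003,0,0.002,0,-0.066,0]]

```text
clock: 7.7
position: [0.4755, -0.0726, 0.1852]
orientation: [0.257, 2.208, -0.123]
force: [-0.1, -6.6, 1.7]
width: 0.0499
gripper_force: 30.0
```

>>> arm_command:
  increments:
    - [[0.04,0,0,0,0,0,0],[0.04,0,0,0,0,0,0],[0.04,0,0,0,0,0,0]]

```text
clock: 7.95
position: [0.4768, -0.0735, 0.1872]
orientation: [0.246, 2.206, -0.13]
force: [-0.1, -0.5, -2.6]
width: 0.0502
gripper_force: 30.0
```

Run:
```python
from h import *
s=status.state();print(s['position'],s['qpos'].round(2),abs(s['dq']).max(),s['gripper_force'],s['width'],s['clock'])
P,R=pose(168.5,-60,[.475,-.096,.14]);print(Ro.from_rotvec(s['orientation']).inv()*R and (Ro.from_rotvec(s['orientation']).inv()*R).as_rotvec())
a,t=cam('side'),cam('top')
g=np.array([.48,-.097,.14]);print(proj(a,g),proj(t,g))
def crop(c):
    u,v=proj(c,g).astype(int);return cv2.resize(c['pixels'][v-50:v+50,u-40:u+40,::-1],(400,500),interpolation=cv2.INTER_CUBIC)
cv2.imwrite('pics/f.png',np.hstack([crop(a),crop(t)]))
```

```text
[ 0.47677732 -0.07354196  0.18719389] [-0.23 -0.13  2.34  0.98  0.   -2.55] 0.008529845973407783 29.99320441391319 0.050195570843797464 7.95
[-0.02318268 -0.1224467  -0.00906927]
[312.01690157 199.45652705] [373.53397109 219.10486084]
```

View pics/f.png

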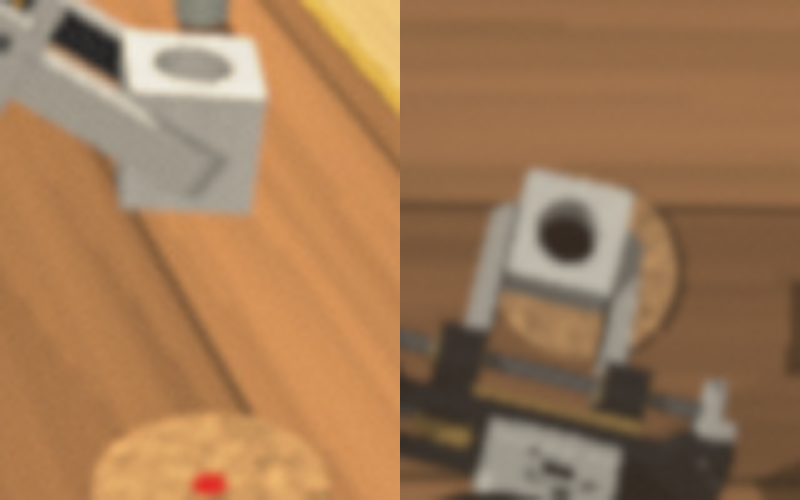

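The hole is up and the cube is held. However, joint 5 has hit its 0 limit, so the pose drifted (y off by 24 mm, about 7° short). Raising the tool a little gets it off the limit.

Run:
```python
from h import *
plan(*pose(168.5,-53,[.478,-.097,.225]),8,.04)
```

```text
dist 0.044 ang 0.025 clock 8.05 minrows 1.0587099303994498
[0.04, -0.004, -0.003, -0.002, -0.003, 0.0, -0.001], [0.04, -0.004, -0.003, -0.002, -0.003, 0.0, -0.001], [0.04, -0.004, -0.003, -0.002, -0.003, 0.0, -0.001], [0.04, -0.004, -0.003, -0.002, -0.003, 0.0, -0.001], [0.04, -0.004, -0.003, -0.002, -0.003, 0.0, -0.001], [0.04, -0.004, -0.003, -0.002, -0.003, 0.0, -0.001], [0.04, -0.004, -0.003, -0.002, -0.003, 0.0, -0.001], [0.04, -0.004, -0.003, -0.002, -0.003, 0.0, -0.001],
```

>>> arm_command:
  increments:
    - [[0.04,-0.004,-0.003,-0.002,-0.003,0,-0.001],[0.04,-0.004,-0.003,-0.002,-0.003,0,-0.001],[0.04,-0.004,-0.003,-0.002,-0.003,0,-0.001],[0.04,-0.004,-0.003,-0.002,-0.003,0,-0.001],[0.04,-0.004,-0.003,-0.002,-0.003,0,-0.001],[0.04,-0.004,-0.003,-0.002,-0.003,0,-0.001],[0.04,-0.004,-0.003,-0.002,-0.003,0,-0.001],[0.04,-0.004,-0.003,-0.002,-0.003,0,-0.001]]

```text
clock: 8.72
position: [0.4783, -0.0976, 0.2232]
orientation: [0.225, 2.205, -0.106]
force: [-0.1, 0.2, -3.0]
width: 0.0494
gripper_force: 30.0
```

Run:
```python
from h import *
s=status.state();print(s['position'],s['qpos'].round(2))
plan(*pose(168.5,-53,[.478,-.097,.225]),4,.04)
```

```text
[ 0.47832338 -0.09760644  0.2232362 ] [-0.33 -0.2   2.3   0.75  0.16 -2.39]
dist 0.002 ang 0.005 clock 8.7167 minrows 0.04539505274777712
[0.04, -0.0, 0.0, -0.0, 0.001, 0.001, -0.001], [0.04, -0.0, 0.0, -0.0, 0.001, 0.001, -0.001], [0.04, -0.0, 0.0, -0.0, 0.001, 0.001, -0.001], [0.04, -0.0, 0.0, -0.0, 0.001, 0.001, -0.001],
```

Run:
```python
from h import *
plan(*pose(164,-56,[.477,-.096,.222]),8,.04)
```

```text
dist 0.002 ang 0.093 clock 8.7167 minrows 0.7476188016792233
[0.04, 0.0, 0.0, -0.0, 0.008, -0.006, 0.005], [0.04, 0.0, 0.0, -0.0, 0.008, -0.006, 0.005], [0.04, 0.0, 0.0, -0.0, 0.008, -0.006, 0.005], [0.04, 0.0, 0.0, -0.0, 0.008, -0.006, 0.005], [0.04, 0.0, 0.0, -0.0, 0.008, -0.006, 0.005], [0.04, 0.0, 0.0, -0.0, 0.008, -0.006, 0.005], [0.04, 0.0, 0.0, -0.0, 0.008, -0.006, 0.005], [0.04, 0.0, 0.0, -0.0, 0.008, -0.006, 0.005],
```

>>> arm_command:
  increments:
    - [[0.04,0,0,0,0.008,-0.006,0.005],[0.04,0,0,0,0.008,-0.006,0.005],[0.04,0,0,0,0.008,-0.006,0.005],[0.04,0,0,0,0.008,-0.006,0.005],[0.04,0,0,0,0.008,-0.006,0.005],[0.04,0,0,0,0.008,-0.006,0.005],[0.04,0,0,0,0.008,-0.006,0.005],[0.04,0,0,0,0.008,-0.006,0.005]]

```text
clock: 9.38
position: [0.4781, -0.0976, 0.2228]
orientation: [0.296, 2.154, -0.157]
force: [-0.5, 0.6, -2.2]
width: 0.05
gripper_force: 30.0
```

>>> arm_command:
  increments:
    - [[0.04,0,0,0,0,0,0],[0.04,0,0,0,0,0,0],[0.04,0,0,0,0,0,0],[0.04,0,0,0,0,0,0]]

```text
clock: 9.72
position: [0.4782, -0.0975, 0.2228]
orientation: [0.296, 2.154, -0.156]
force: [0.3, -0.0, -3.5]
width: 0.0497
gripper_force: 30.0
```

Run:
```python
from h import *
s=status.state();print(s['position'],s['qpos'].round(2),abs(s['dq']).max())
plan(*pose(164,-56,[.477,-.096,.222]),1,.04)
a,t=cam('side'),cam('top')
g=np.array([.48,-.097,.222]);print(proj(a,g),proj(t,g))
def crop(c):
    u,v=proj(c,g).astype(int);return cv2.resize(c['pixels'][v-40:v+40,u-40:u+40,::-1],(400,400),interpolation=cv2.INTER_CUBIC)
cv2.imwrite('pics/g.png',np.hstack([crop(a),crop(t)]))
```

```text
[ 0.47819671 -0.09753724  0.22275812] [-0.28 -0.19  2.32  0.11  0.04 -1.69] 0.02898095171908498
dist 0.002 ang 0.008 clock 9.7167 minrows 0.06764071526881422
[0.04, 0.002, 0.001, -0.001, 0.005, -0.006, 0.004], [311.27793283 161.59126451] [376.43029699 216.38104308]
```

View pics/g.png

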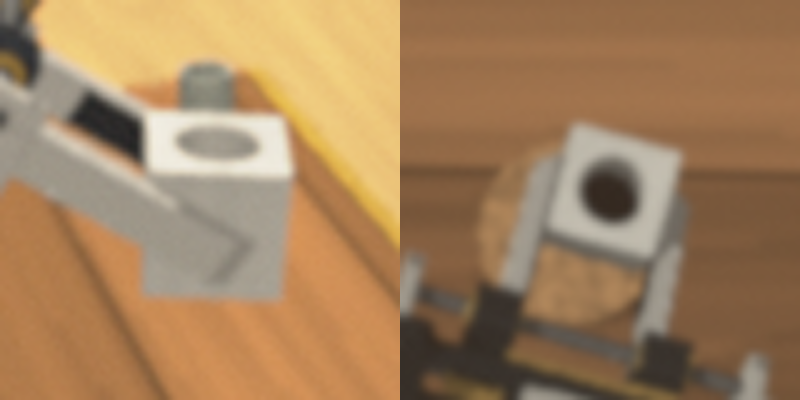

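The final view shows the hole opening upward in both cameras, at (218,143) in the side crop and (611,190) in the top crop. I'll do a last check of the mouth's position.

Run:
```python
from h import *
a,t=cam('side'),cam('top')
print(tri(ray(a,271+218/5-.4,121+143/5-.4),ray(t,336+212/5-.4,176+191/5-.4)))
s=status.state();print(abs(s['dq']).max(),s['gripper_force'],s['clock'])
```

```text
(array([ 0.48461178, -0.09856762,  0.24672662]), np.float64(0.001628031285447001))
0.010412459109154589 29.993128802161664 9.9167
```

Mouth centre is at (0.485,-0.099,0.247), so the cube centre is about 0.222 m high and about 5 mm from the mat's middle. It is held still, so I'm handing in.

```bash
python3 -c "
from h import *
print(job_done())"
```

```text
the job is handed in; nothing more can be done
None
```

The job is handed in (no verdict was returned): the spacer is held still with its hole up (about 4° off vertical by the commanded pose), about 5 mm off the mat's middle, but its centre is about 20 cm above the mat (0.222 m world height, inside the 0.11–0.25 m band) instead of the 10 cm asked, because joint 5's limit stopped it going lower while upright; my path kept clear of the bystanders, though I did not re-measure them.

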